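# Empty the pebble tin and heft it to be sure

### The arm

A 7-joint arm with a two-finger parallel gripper is mounted at the origin on the work surface. World frame = base frame: x ahead of the robot, y to its left, z up, the work surface at z = 0. Lengths are in mm, angles in rad, forces in N, time in s.
With the tool pointing down it reaches from about 400 to 875 mm from the base axis. Payload 4.4 kg.
Tool frame: the origin (TCP) lies midway between the tips of the shut fingers; the grasp point (between the pads) lies 19 mm behind it (ctrl.grip_point_offset is the distance from the TCP to the grasp point, in mm); z points along the fingers, y is the line along which they close (so a half turn about z gives the same grasp; the last joint's range is limited). The gripper opens to 85 mm and grips with 20 to 120 N. Pads are 22 mm wide; open, the fingers measure 114 mm over their backs; the gripper's body (76 mm by 85 mm) begins 54 mm behind the grasp point. The pads swing forward as they close: fully open they stand 13 mm farther back than shut.
Start: joints at [1.067, 0.628, 0.038, 1.517, -0.027, 0.996, -0.02], TCP at [275.594, -588.698, 231.313] pointing down, gripper open.
Joint ranges: [-3.06, 3.06], [-0.37, 2.12], [-1.25, 1.32], [0.18, 2.47], [-1.1, 4.24], [0.23, 1.98], [-2.94, 2.94]. Speed limits (rad/s): [2.57, 2.57, 3.14, 3.14, 3.14, 3.14, 3.14].

### API

Orientations are given as [roll, pitch, yaw] about the fixed x, y, z axes, in that order (R = Rz(yaw) Ry(pitch) Rx(roll)).
In Python, from cell import ctrl, imaging, ticket, telemetry gives the robot as it stands (ctrl), with the cameras (imaging), the job (ticket) and the readings (telemetry).
- The arm moves only by the shell command python3 nudge.py FILE, which reads ROWS from the file FILE. ROWS is a JSON object whose key "motion" holds a list of rows, 1 to 12 of them, each of 7 numbers: dx, dy, dz in mm, then a rotation vector rx, ry, rz in rad, then the finger opening in mm; each row shifts and turns the commanded pose from where the row before left it, along the tool's axes as they then stand; what a row does not reach is not made up. A row lasts 1/10 s, in which the tool goes at most 50 mm and 0.15 rad, less where a joint would pass 70% of its speed; a pose out of reach is approached as far as the arm can. The fingers move at their own pace and stop on an object; the grip force is fixed at half the most. Time passes only in rows, so rows that do not move let the fingers close. It prints the time, the measured TCP pose, the force, the opening and the grip force at its end. Input that does not fit is refused with a message, and nothing moves.
- telemetry.read_state(): the state, without advancing time (a new reading comes with each control period).
- imaging.get_image(name): name is "scene" or "top"; returns the picture (384x512x3 uint8, blue, green, red); there is no depth.
- imaging.calibration(name): a dict with "fx", "fy", "cx", "cy" (pixels), "rvec" (rotation vector, rad) and "tvec" (3), from world to camera coordinates, as OpenCV has them. Camera axes: x right, y down, z forward; pixel columns grow to the right and rows downward; lengths in mm; the calibration is good to about 2 mm. A picture is of the moment at which its call begins. calibration takes no time and is no camera call.
- ticket.finish_job(): hands the job in; it is judged then, once.
The state is a dict: "clock": time; "qpos": joint angles; "qd": joint speeds; "tau": joint torques, N m; "eef_pos": TCP position; "tool_rot": TCP orientation; "force": force on the tool from outside, world axes, zero at the start; "torque": the same for the moment, N m; "width": finger opening in mm; "gripper_force": force on a finger pad.
Only numpy, scipy, OpenCV 4.12 (cv2) and the standard library are available. Lean on these libraries where they do the work, as an engineer would, in place of code of your own. Each camera call takes 0.05 s, during which the arm holds its last target. There are 200 camera calls.

### The job

Take the blue tin by its handle, tip its pebbles into the wooden tray, then hold the tin level and still in the air, clear of everything, for about a second and judge by its weight whether any pebble is left. If it is still too heavy, tip and heft again; once it hefts empty, set it upright on the middle of the cork mat and let go. All four pebbles must end in the tray; do not shift or knock over the jars and the drinking glass.

Things in the scene. Friction and masses are not known exactly. Their poses are not given: they have to be found in the camera images.
- tin: Blue sheet-metal pouring tin, open on top; 160 g when empty. Origin at the centre of its underside, z up, x towards its pouring lip, y to its left. Floor 136 mm (x) by 106 mm (y), 4 mm thick; walls 3 mm thick, 56 mm high; rear wall at x = -67 mm. The front is a ramp as wide as the tin, rising outwards at 50 degrees from x = +66 mm to the lip.
- tin_grip (a point): Grip point in the tin's level wooden handle bar, straight above the tin's origin, 98 mm over its underside; axes as the tin's. The bar runs along the tin's x from -80 to +40 mm, flat-sided, 22 mm wide (y) and 28 mm high; it is carried by a 22 mm wide upright behind the rear wall and is free elsewhere.
- tin_lip (a point): Middle of the pouring lip (top of the ramp), 110 mm ahead of the tin's origin along its x, 56 mm above its underside. Pebbles slide on the sheet metal only when it slopes by more than about 25 to 40 degrees.
- tin_pocket (a point): Mouth of the roofed pocket in the tin's rear left corner: its roof, level with the tin's rim, and its front wall reach from the left (+y) wall to the middle (y = 0), x = -67 to -13 mm; it is open only towards the right (-y). A pebble in it stays when the tin is tipped straight over its lip; it rolls out if the tipped tin is also turned some 45 degrees, right side down.
- mat: Square cork mat fixed to the table, 250 mm by 250 mm, 4 mm thick; the tin starts on it, to the left or the right of the tray. Origin at the centre of its underside, on the table.
- tray_in (a point): Centre of the inner floor of the wooden tray that takes the pebbles (the tray is fixed, outer 220 by 220 mm, walls 8 mm thick, rims 50 mm above the table); axes along its sides; the floor is 8 mm above the table.
- pebble1: Grey or pale river pebble, an oval about 42 by 38 mm and 30 mm thick, 70 to 90 g; starts in the tin. Origin on its underside, 15 mm from its centre.
- pebble2: Grey or pale river pebble, an oval about 42 by 38 mm and 30 mm thick, 70 to 90 g; starts in the tin. Origin on its underside, 15 mm from its centre.
- pebble3: Grey or pale river pebble, an oval about 42 by 38 mm and 30 mm thick, 70 to 90 g; starts in the tin. Origin on its underside, 15 mm from its centre.
- pebble4: Grey or pale river pebble, an oval about 42 by 38 mm and 30 mm thick, 70 to 90 g; starts in the tin. Origin on its underside, 15 mm from its centre.
- jar1: Clear glass jam jar with a burlap band, a bystander: 96 mm across, 122 mm high; origin at the centre of its underside.
- jar2: Clear glass jam jar with a burlap band, a bystander: 96 mm across, 122 mm high; origin at the centre of its underside.
- jar3: Clear glass jam jar with a burlap band, a bystander: 96 mm across, 122 mm high; origin at the centre of its underside.
- glass: Drinking glass, a bystander: 72 mm across, 110 mm high; origin at the centre of its underside.
- tray: The wooden tray itself; origin at the centre of its underside, 8 mm below point tray_in.

How it is judged (in metres and radians):
On the way, in this order (a step that is already met when the one before it is completed fails the run):
1. pebbles are tipped out: at least one lies in the tray (((x of pebble1 in the frame of tray_in between -0.102 and 0.102 m and y of pebble1 in the frame of tray_in between -0.102 and 0.102 m and z of pebble1 in the frame of tray_in between -0.01 and 0.055 m) or (x of pebble2 in the frame of tray_in between -0.102 and 0.102 m and y of pebble2 in the frame of tray_in between -0.102 and 0.102 m and z of pebble2 in the frame of tray_in between -0.01 and 0.055 m) or (x of pebble3 in the frame of tray_in between -0.102 and 0.102 m and y of pebble3 in the frame of tray_in between -0.102 and 0.102 m and z of pebble3 in the frame of tray_in between -0.01 and 0.055 m) or (x of pebble4 in the frame of tray_in between -0.102 and 0.102 m and y of pebble4 in the frame of tray_in between -0.102 and 0.102 m and z of pebble4 in the frame of tray_in between -0.01 and 0.055 m))), for 0.1 s.
2. with all four pebbles out in the tray, the tin is hefted: held by the fingers level (within 0.3 rad), still, clear of the tray and at least 60 mm above the table, for 0.6 s (x of pebble1 in the frame of tray_in between -0.102 and 0.102 m and y of pebble1 in the frame of tray_in between -0.102 and 0.102 m and z of pebble1 in the frame of tray_in between -0.01 and 0.055 m and x of pebble2 in the frame of tray_in between -0.102 and 0.102 m and y of pebble2 in the frame of tray_in between -0.102 and 0.102 m and z of pebble2 in the frame of tray_in between -0.01 and 0.055 m and x of pebble3 in the frame of tray_in between -0.102 and 0.102 m and y of pebble3 in the frame of tray_in between -0.102 and 0.102 m and z of pebble3 in the frame of tray_in between -0.01 and 0.055 m and x of pebble4 in the frame of tray_in between -0.102 and 0.102 m and y of pebble4 in the frame of tray_in between -0.102 and 0.102 m and z of pebble4 in the frame of tray_in between -0.01 and 0.055 m and height (world z) of tin above 0.06 m and angle between tin's own z axis and vertical below 0.3 rad and linear speed of tin below 0.04 m/s and contact force between tin and the fingers above 1 N and contact force between tin and tray below 0.05 N), for 0.6 s.
At the end, for the whole second after the job is handed in: All four pebbles lie at rest inside the tray; the tin stands upright (within 0.08 rad), at rest and released, on the cork mat, its origin within 80 mm of the mat's centre (x of pebble1 in the frame of tray_in between -0.102 and 0.102 m and y of pebble1 in the frame of tray_in between -0.102 and 0.102 m and z of pebble1 in the frame of tray_in between -0.01 and 0.055 m and x of pebble2 in the frame of tray_in between -0.102 and 0.102 m and y of pebble2 in the frame of tray_in between -0.102 and 0.102 m and z of pebble2 in the frame of tray_in between -0.01 and 0.055 m and x of pebble3 in the frame of tray_in between -0.102 and 0.102 m and y of pebble3 in the frame of tray_in between -0.102 and 0.102 m and z of pebble3 in the frame of tray_in between -0.01 and 0.055 m and x of pebble4 in the frame of tray_in between -0.102 and 0.102 m and y of pebble4 in the frame of tray_in between -0.102 and 0.102 m and z of pebble4 in the frame of tray_in between -0.01 and 0.055 m and horizontal distance between tin and mat below 0.08 m and height (world z) of tin below 0.012 m and angle between tin's own z axis and vertical below 0.08 rad and linear speed of tin below 0.02 m/s and contact force between tin and the fingers below 0.05 N and linear speed of each of pebble1, pebble2, pebble3, pebble4 below 0.03 m/s); the robot touches nothing.
It fails at once if a jar or the drinking glass is shifted by more than 30 mm or tilted by more than 0.4 rad (distance of any of jar1, jar2, jar3, glass from where it was at the start of the episode above 0.03 m or angle between any of jar1, jar2, jar3, glass's own z axis and vertical above 0.4 rad).
It also fails if it takes over 72 s, if anything falls off the work surface, if the arm or the gripper's body presses on something with over 40 N, if the wrist force passes 120 N, or if a joint passes its speed limit or range.

## Working session

There is one attempt and no reset: what is moved stays moved. The work goes in short steps, Python scripts to look and compute and a shell command to move; the robot and the scene stay as the last step left them, time stands still between calls to the robot, and variables do not carry over. Pictures are saved under pics/ and viewed, at most 10 in all, crops included, and the job is handed in when it is done.

```bash
ls; mkdir -p pics
python3 - <<'E'
from cell import ctrl, imaging, ticket, telemetry
import cv2
for n in("scene","top"):
    cv2.imwrite(f"pics/{n}0.png",imaging.get_image(n)); print(n,imaging.calibration(n))
print(telemetry.read_state(), ctrl.grip_point_offset)
E
```

```text
cell.py
nudge.py
pics
scene {'fx': 496.85268364984967, 'fy': 496.85268364984967, 'cx': 261.11049076686555, 'cy': 190.527073123323, 'rvec': array([ 1.74154844,  1.93924132, -0.68731431]), 'tvec': array([  -3.09325306, -345.49216135, 1505.45439028])}
top {'fx': 391.339428047781, 'fy': 391.339428047781, 'cx': 255.3973168550726, 'cy': 190.01917790859454, 'rvec': array([ 2.15313196, -2.0973317 ,  0.20296959]), 'tvec': array([  78.669656  ,  545.83721989, 1012.83418954])}
{'clock': 0.1, 'qpos': array([ 1.06719214,  0.62925021,  0.03844548,  1.51827124, -0.02699482,
        0.99628567, -0.02002679]), 'qd': array([ 6.01155411e-04, -1.32095147e-03,  8.76313137e-05, -1.06070223e-03,
       -1.30351911e-03, -3.55450354e-05,  4.29790675e-04]), 'tau': array([ 2.16581568e-03, -5.64538264e+01,  1.23002686e+00, -1.93975335e+01,
        1.12401330e-02,  5.36947337e-03, -2.02333484e-05]), 'eef_pos': array([ 275.35854923, -588.17866099,  230.48223251]), 'tool_rot': array([-3.13989628e+00,  2.16893695e-05,  4.37779580e-01]), 'force': array([-1.11571449, -0.04149862, -0.05744925]), 'torque': array([-0.01424148, -0.00891487,  0.03169322]), 'gripper_force': 0.0, 'width': 85.42781075021743} 18.700000000000003
```

View pics/top0.png

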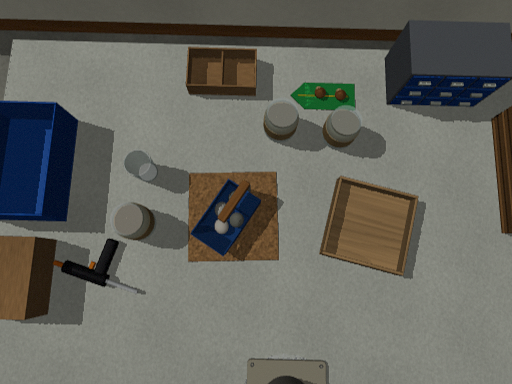

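View pics/scene0.png

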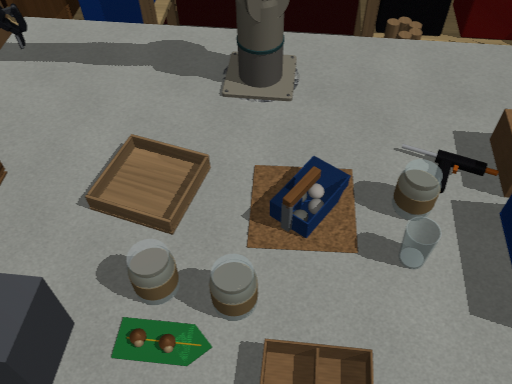

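The pictures show the mat around top (234,216), with the tin on it (handle upright at its upper right, lip to the lower left). The tray is at top (370,225), jars at (281,120), (342,127) and (134,221), and the glass at (141,166). I'll zoom in to measure.

```bash
cat > h.py <<'E'
import numpy as np,cv2
from cell import ctrl, imaging, ticket, telemetry
from scipy.spatial.transform import Rotation as R
def cal(n):
    c=imaging.calibration(n);K=np.array([[c['fx'],0,c['cx']],[0,c['fy'],c['cy']],[0,0,1.]]);return K,cv2.Rodrigues(c['rvec'])[0],c['tvec']
def back(n,u,v,z):
    K,r,t=cal(n);d=r.T@np.linalg.solve(K,[u,v,1.]);o=-r.T@t;return o+d*(z-o[2])/d[2]
def proj(n,P):
    K,r,t=cal(n);return cv2.projectPoints(np.array(P,float),r,t,K,None)[0].reshape(-1,2)
E
python3 - <<'E'
from h import *
a=cv2.imread('pics/top0.png')[165:265,180:290];b=cv2.imread('pics/scene0.png')[145:255,240:365]
a=cv2.resize(a,None,fx=5,fy=5,interpolation=2)
cv2.imwrite('pics/ta.png',a)
cv2.imwrite('pics/sb.png',cv2.resize(b,None,fx=5,fy=5,interpolation=2))
p=lambda n,u,v,z:print(n,(u,v),back(n,u,v,z).round(0))
for u,v in((190,173),(278,172),(279,260),(190,261)):p('top',u,v,4)
print('tray')
for u,v in((341,177),(418,193),(404,273),(321,253)):p('top',u,v,50)
print('jars')
for u,v in((282,116),(344,122),(133,221)):p('top',u,v,122)
p('top',134,160,110)
print(proj('top',[[275,-588,231]]),proj('scene',[[275,-588,231]]))
E
```

```text
top (190, 173) [597. 281.   4.]
top (278, 172) [607.  30.   4.]
top (279, 260) [359.  23.   4.]
top (190, 261) [350. 267.   4.]
tray
top (341, 177) [ 586. -141.   50.]
top (418, 193) [ 547. -350.   50.]
top (404, 273) [ 333. -302.   50.]
top (321, 253) [379. -85.  50.]
jars
top (282, 116) [730.  28. 122.]
top (344, 122) [ 718. -135.  122.]
top (133, 221) [443. 396. 122.]
top (134, 160) [603. 410. 110.]
[[570.71843691 306.06184063]] [[ 4.21083811 55.02846942]]
```

View pics/ta.png

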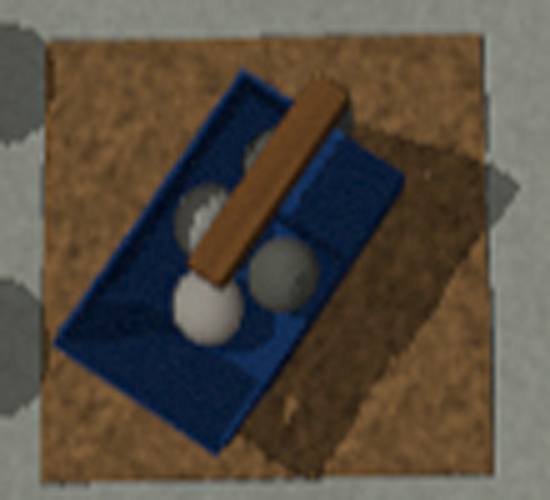

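View pics/sb.png

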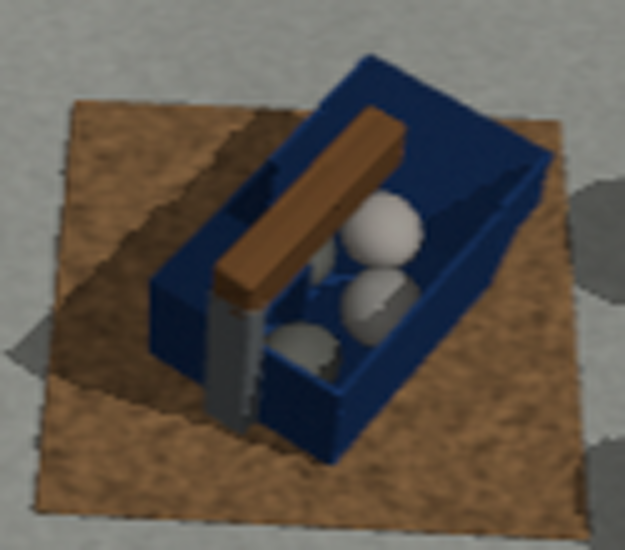

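Run:
```python
from h import *
from scipy.optimize import least_squares
T=lambda u,v:((u+.5)/5-.5+180,(v+.5)/5-.5+165)
S=lambda u,v:((u+.5)/5-.5+240,(v+.5)/5-.5+145)
obs=[('top',T(242,70),(-67,-53,56)),('top',T(403,180),(-67,53,56)),('top',T(57,345),(110,-53,56)),('top',T(218,453),(110,53,56)),
('top',T(320,74),(-80,-11,112)),('top',T(348,97),(-80,11,112)),('top',T(220,287),(40,11,112)),('top',T(190,264),(40,-11,112)),
('scene',S(371,56),(110,53,56)),('scene',S(552,155),(110,-53,56)),('scene',S(338,388),(-67,-53,56)),('scene',S(150,281),(-67,53,56)),
('scene',S(371,106),(40,11,112)),('scene',S(405,130),(40,-11,112))]
def W(p,b):
    c,s=np.cos(p[2]),np.sin(p[2]);return [p[0]+c*b[0]-s*b[1],p[1]+s*b[0]+c*b[1],b[2]+4]
f=lambda p:np.concatenate([proj(n,[W(p,b)])[0]-u for n,u,b in obs])
r=least_squares(f,[478,150,2.6]);print('tin',r.x,np.degrees(r.x[2]));print(f(r.x).reshape(-1,2).round(1))
# tray
t=[('top',(341,177)),('top',(418,193)),('top',(404,273)),('top',(321,253))]
q=[(110,110,50),(110,-110,50),(-110,-110,50),(-110,110,50)]
W2=lambda p,b:[*(np.array(W(p,b))-[0,0,4])]
f2=lambda p:np.concatenate([proj(n,[W2(p,b)])[0]-u for (n,u),b in zip(t,q)])
r=least_squares(f2,[460,-220,-.2]);print('tray',r.x,f2(r.x).round(1))
st=telemetry.read_state();print(R.from_euler('xyz',st['tool_rot']).as_matrix().round(3))
for p in [(476,156,60)]:pass
```

```text
tin [486.45259882 158.45395121   2.57984027] 147.81395954868674
[[ 0.1 -0. ]
 [ 0.6 -0.6]
 [-0.8 -0.5]
 [ 0.1  0.5]
 [-0.4 -0.7]
 [ 1.1 -0.7]
 [ 0.1  0.3]
 [-1.1  0.1]
 [-0.3 -0.5]
 [ 0.4  0.1]
 [ 0.2  1.6]
 [-0.4 -0.7]
 [-0.7 -1.1]
 [ 0.6 -1.4]]
tray [ 4.61610875e+02 -2.19225287e+02 -2.19836845e-01] [-1.8 -2.4  0.3  0.9  0.2  1.   1.2  0.4]
[[ 0.906  0.424 -0.001]
 [ 0.424 -0.906  0.002]
 [-0.    -0.002 -1.   ]]
```

The tin fits at (486,158) with yaw 147.8°, and the residuals are about 1 px. Next I'll travel towards it, logging joint states so I can fit a kinematic model and plan the tipping.

```bash
cat > log.py <<'E'
import json
from cell import ctrl, imaging, ticket, telemetry
s=telemetry.read_state()
open('log.txt','a').write(json.dumps([list(map(float,s[k])) for k in('qpos','eef_pos','tool_rot')])+'\n')
E
python3 log.py
echo '{"motion":[[30,-37,0,0,0,0,85],[32,-37,0,0,0,0,85],[32,-37,0,0,0,0,85],[32,-37,0,0,0,0,85],[32,-37,0,0,0,0,85]]}' > rows.txt && python3 nudge.py rows.txt; python3 log.py
echo '{"motion":[[32,-37,0,0,0,0,85],[32,-37,0,0,0,0,85],[32,-37,0,0,0,0,85],[32,-37,0,0,0,0,85],[32,-37,0,0,0,0,85]]}' > rows.txt && python3 nudge.py rows.txt; python3 log.py
echo '{"motion":[[32,-36,-10,0.1,0,0,85],[32,-36,-10,0.1,0,0,85],[0,0,0,-0.1,0.1,0,85],[0,0,0,-0.1,0.1,0,85]]}' > rows.txt && python3 nudge.py rows.txt; python3 log.py
echo '{"motion":[[0,0,0,0,-0.1,0,85],[0,0,0,0,-0.1,0,85],[32,-36,0,0,0,0,85],[32,-36,0,0,0,0,85],[32,-36,0,0,0,0,85]]}' > rows.txt && python3 nudge.py rows.txt; python3 log.py; cat log.txt
```

```text
clock: 0.6
eef_pos: [340.3, -352.1, 231.1]
tool_rot: [-3.141, -0.0, 0.437]
force: [1.2, -0.2, 0.5]
width: 84.9
gripper_force: 0.0
clock: 1.1
eef_pos: [406.8, -116.9, 231.3]
tool_rot: [3.142, -0.0, 0.437]
force: [1.1, 0.3, 0.0]
width: 85.0
gripper_force: 0.0
clock: 1.5
eef_pos: [437.0, -27.0, 254.8]
tool_rot: [3.14, -0.203, 0.419]
force: [-0.1, -0.3, -1.2]
width: 85.0
gripper_force: 0.0
clock: 2.0
eef_pos: [478.9, 111.7, 254.7]
tool_rot: [-3.14, 0.002, 0.417]
force: [0.9, -0.7, 0.2]
width: 85.1
gripper_force: 0.0
[[1.0671921426926438, 0.6292502146926073, 0.03844547596788708, 1.5182712392181912, -0.02699482198826517, 0.9962856703421172, -0.020026785489057067], [275.35854922863166, -588.1786609886631, 230.48223251025016], [-3.1398962826992554, 2.1689369515964785e-05, 0.43777958002347117]]
[[0.7254113945855823, 0.40157875880734806, 0.027342119586540075, 1.9540154363222757, -0.015385982063127463, 0.7865957985919118, -0.37186048763907703], [340.32250573469986, -352.088873060411, 231.10227630100005], [-3.1411412020217857, -4.053572124029792e-05, 0.4374852789702266]]
[[0.2321602733649081, 0.30996833699885135, -0.02411137696220432, 2.1118591822341823, 0.01120660141675242, 0.7197832579460032, -0.9325253874117253], [406.79588547064395, -116.89087194003736, 231.31889453735445], [3.1415071758514355, -5.7556376454659386e-05, 0.4374996126859587]]
[[0.16193667960632563, 0.21857043558203865, -0.10779477841478588, 2.1919426176425016, -0.12981395995568223, 0.5545044048501802, -0.9891830865490819], [437.01998694193685, -27.037848984799428, 254.797641921935], [3.140085305769298, -0.20324597415092227, 0.41863482807045505]]
[[-0.22158873716521757, 0.3751087237938961, -0.0873794648037543, 1.9151273704496334, 0.04113193199913572, 0.8548785170980872, -1.4836603333419425], [478.86363698166804, 111.65906358140148, 254.70153683350705], [-3.1404453247498085, 0.0016810299281464491, 0.41711794744904207]]
```

```bash
cat > fit.py <<'E'
from h import *
import json,itertools
from scipy.optimize import least_squares
def fk(q,s,L):
    M=np.eye(3);p=np.array([0,0,L[0]])
    ax='zyzyzyz'
    for i in range(7):
        M=M@R.from_euler(ax[i],s[i]*q[i]).as_matrix()
        if i==1:p=p+M@[L[4],0,L[1]]
        if i==3:p=p+M@[L[5],0,L[2]]
        if i==5:p=p+M@[L[6],0,L[3]]
    return p,M@R.from_euler('z',L[7]).as_matrix()
D=[json.loads(l) for l in open('log.txt')]
if __name__=='__main__':
    best=[]
    for s in itertools.product([1,-1],repeat=7):
        if s[1]!=1 or s[0]!=-1:continue
        def f(L):
            e=[]
            for q,p,r in D:
                P,M=fk(q,s,L);e+=list(P-p)+list(300*(R.from_matrix(M)*R.from_euler('xyz',r).inv()).as_rotvec())
            return np.array(e)
        for y in(0.,1.57,3.14,-1.57):
            r=least_squares(f,[330,330,330,250,0,0,0,y],max_nfev=60);best.append((r.cost,s,r.x.round(3)))
    for b in sorted(best,key=lambda b:b[0])[:5]:print(b)
E
python3 fit.py
```

```text
(np.float64(1749.6378214521005), (-1, 1, -1, 1, -1, 1, -1), array([404.805, 468.399, 441.898, 214.608,  71.201,  72.011,  21.155,
         1.571]))
(np.float64(1749.6378214524202), (-1, 1, -1, 1, -1, 1, -1), array([404.805, 468.399, 441.898, 214.608,  71.201,  72.01 ,  21.156,
         1.571]))
(np.float64(1749.637821453393), (-1, 1, -1, 1, -1, 1, -1), array([404.804, 468.399, 441.897, 214.608,  71.201,  72.01 ,  21.155,
         1.571]))
(np.float64(1749.6378214538456), (-1, 1, -1, 1, -1, 1, -1), array([404.804, 468.399, 441.897, 214.608,  71.201,  72.01 ,  21.155,
         1.571]))
(np.float64(5126.377572776332), (-1, 1, -1, 1, 1, 1, -1), array([254.337, 505.55 , 365.978, 211.125,   5.425,  24.697, -48.419,
        -4.672]))
```

```bash
cat > fit.py <<'E'
from h import *
import json
from scipy.optimize import least_squares
s=(-1,1,-1,1,-1,1,-1)
def fk(q,L):
    M=R.identity();p=np.array([0,0,L[0]])
    for i in range(7):
        M=M*R.from_euler('zyzyzyz'[i],s[i]*q[i])
        if i==1:p=p+M.apply([0,L[4],L[1]])
        if i==3:p=p+M.apply([0,L[5],L[2]])
        if i==5:p=p+M.apply([0,L[6],L[3]])
    return p,M*R.from_euler('z',L[7])
def f(L,D):
    e=[]
    for q,p,r in D:
        P,M=fk(q,L);e+=list(P-p)+list(300*(M*R.from_euler('xyz',r).inv()).as_rotvec())
    return np.array(e)
def fit():
    D=[json.loads(l) for l in open('log.txt')]
    r=least_squares(f,[285,421,314,290,0,0,0,1.57],args=(D,));return r.x,r.fun.reshape(-1,6)
if __name__=='__main__':
    L,e=fit();print(L.round(2));print(e.round(1))
E
python3 fit.py
```

```text
[ 3.3620e+02  5.5910e+02  3.8214e+02  3.4989e+02 -1.1500e+01 -1.6200e+01
 -3.5000e-01  1.5700e+00]
[[ 0. -0. -0.  0. -0. -0.]
 [ 0. -0. -0.  0. -0.  0.]
 [ 0. -0. -0.  0. -0.  0.]
 [-0.  0. -0.  0. -0.  0.]
 [ 0.  0.  0.  0.  0. -0.]]
```

```bash
cat > plan.py <<'E'
from fit import *
L,_=fit()
lo=np.array([-3.06,-.37,-1.25,.18,-1.1,.23,-2.94])+.03;hi=np.array([3.06,2.12,1.32,2.47,4.24,1.98,2.94])-.03
TRAY=np.array([461.6,-219.2,0])
def tool(opt,h,th,psi,grip):   # tin heading/tilt/turn, grip world -> TCP pos, tool rot
    Rt=R.from_euler('z',h)*R.from_euler('y',th)*R.from_euler('z',psi)
    T=Rt*R.from_matrix(np.array([[opt,0,0],[0,-opt,0],[0,0,-1.]]))
    return grip+T.apply([0,0,18.7]),T,Rt
def ik(p,T,q0,w=.02):
    def g(q):
        P,M=fk(q,L);return np.r_[(P-p)/100,(M*T.inv()).as_rotvec()*3,w*(q-q0)]
    r=least_squares(g,np.clip(q0,lo+1e-6,hi-1e-6),bounds=(lo,hi));return r.x,np.abs(r.fun[:6]).max()
def pour(h,th,psi,zl,off=25):
    Rt=R.from_euler('z',h)*R.from_euler('y',th)
    d=np.array([np.cos(h),np.sin(h),0]);lip=TRAY-off*d+[0,0,zl]
    return lip+Rt.apply([-110,0,42])
E
cat > srch.py <<'E'
from plan import *
# path: grasp pose -> lifted -> over tray w/ heading h level -> tilt
tin=np.array([486.5,158.5,102]);h0=2.58
q0=np.array(json.loads(open('log.txt').read().split('\n')[-2])[0])
for opt in(1,-1):
  for h in np.radians(np.arange(-180,180,30)):
    q=q0.copy();bad=0;mx=0
    # swing
    dh=(h-h0+np.pi)%(2*np.pi)-np.pi
    for hh in(h0+dh,h0+dh-np.sign(dh)*2*np.pi):
      q=q0.copy();bad=0;mx=0
      q,e=ik(*tool(opt,h0,0,0,tin+[0,0,100])[:2],q);e0=e;mx=0
      gp=pour(h,np.radians(97),0,110);N=16
      for k in range(1,N+1):
        a=min(1,k/8);b=max(0,(k-6)/10)
        g=(1-a)*(tin+[0,0,150])+a*gp; g[2]=(tin[2]+150)*(1-b)+gp[2]*b
        qn,e=ik(*tool(opt,h0+a*(hh-h0),b*np.radians(97),0,g)[:2],q);mx=max(mx,np.abs(qn-q).max());q=qn;bad=max(bad,e)
      q2,e2=ik(*tool(opt,hh,np.radians(97),.87,gp)[:2],q)
      if e<.05 : print(opt,np.degrees(h).round(),np.degrees(hh).round(),'e0 %.3f bad %.3f end %.3f turn %.3f mx %.2f'%(e0,bad,e,e2,mx),q.round(2))
E
time python3 srch.py
```

```text
1 -150.0 -150.0 e0 0.000 bad 0.001 end 0.000 turn 0.000 mx 0.70 [ 1.87  1.6  -1.11  2.18 -0.95  0.5  -1.88]
1 -120.0 -120.0 e0 0.000 bad 0.000 end 0.000 turn 0.000 mx 0.39 [ 1.1   1.18 -0.1   1.74 -1.06  1.72 -1.81]
1 -90.0 -90.0 e0 0.000 bad 0.000 end 0.000 turn 0.000 mx 0.33 [ 1.02  1.3  -0.32  1.29 -0.71  1.95 -2.17]
1 30.0 30.0 e0 0.000 bad 0.000 end 0.000 turn 0.000 mx 0.31 [-0.3   1.46  0.76  1.19  0.35  1.95 -0.68]
1 60.0 60.0 e0 0.000 bad 0.000 end 0.000 turn 0.000 mx 0.28 [-0.31  1.22  0.22  1.61  0.84  1.76 -1.2 ]
1 90.0 90.0 e0 0.000 bad 0.000 end 0.000 turn 0.000 mx 0.27 [-0.45  1.18  0.15  2.06  1.18  1.53 -1.61]
-1 -150.0 210.0 e0 0.000 bad 0.000 end 0.000 turn 0.000 mx 0.49 [ 1.89  1.63 -1.16  2.18 -0.86  0.45  1.18]
-1 -120.0 240.0 e0 0.000 bad 0.000 end 0.000 turn 0.000 mx 0.49 [ 1.49  1.35 -0.77  1.73 -0.69  1.27  0.93]
-1 -90.0 270.0 e0 0.000 bad 0.000 end 0.000 turn 0.000 mx 0.52 [ 1.17  1.37 -0.65  1.29 -0.53  1.82  0.76]
-1 30.0 390.0 e0 0.000 bad 0.000 end 0.000 turn 0.271 mx 0.54 [-0.3   1.46  0.76  1.19  0.35  1.95  2.46]
-1 60.0 420.0 e0 0.000 bad 0.000 end 0.000 turn 0.000 mx 0.60 [-0.14  1.21 -0.07  1.6   0.95  1.95  1.8 ]
-1 90.0 450.0 e0 0.000 bad 0.000 end 0.000 turn 0.000 mx 0.65 [-0.13  1.19 -0.31  2.05  1.26  1.95  1.4 ]
real	0m19.968s
user	0m20.427s
sys	0m0.060s
```

```bash
cat > d.py <<'E'
import sys
from plan import *
# d.py opt h th psi gx gy gz : remaining move in the tool's current axes
a=[float(x) for x in sys.argv[1:]]
p,T,_=tool(a[0],*np.radians(a[1:4]),np.array(a[4:7]))
st=telemetry.read_state();C=R.from_euler('xyz',st['tool_rot'])
print('d',C.inv().apply(p-st['eef_pos']).round(1),'rv',(C.inv()*T).as_rotvec().round(3),'in target axes',T.inv().apply(p-st['eef_pos']).round(1))
print('q',st['qpos'].round(2),'F',st['force'].round(2),'t',st['clock'],'w',st['width'])
E
echo '{"motion":[[0,0,0,0,0,-0.144,85],[0,0,0,0,0,-0.144,85],[0,0,0,0,0,-0.144,85],[0,0,0,0,0,-0.144,85],[0,0,0,0,0,-0.144,85],[0,0,0,0,0,-0.144,85],[0,0,0,0,0,-0.144,85],[0,0,0,0,0,-0.144,85],[0,0,0,0,0,-0.144,85],[0,0,0,0,0,-0.144,85],[0,0,0,0,0,-0.144,85],[0,0,0,0,0,-0.144,85]]}' > rows.txt && python3 nudge.py rows.txt
echo '{"motion":[[0,0,0,0,0,-0.145,85],[0,0,0,0,0,-0.145,85],[0,0,0,0,0,-0.145,85],[0,0,0,0,0,0,85]]}' > rows.txt && python3 nudge.py rows.txt
python3 d.py 1 147.8 0 0 486.5 158.5 102
```

```text
clock: 3.2
eef_pos: [478.3, 110.0, 254.6]
tool_rot: [-3.14, -0.002, 2.152]
force: [0.0, -0.7, 0.2]
width: 85.0
gripper_force: 0.0
clock: 3.6
eef_pos: [478.4, 109.9, 254.5]
tool_rot: [-3.141, -0.003, 2.581]
force: [0.3, 0.9, -0.4]
width: 85.1
gripper_force: 0.0
d [ 18.5  45.6 171.2] rv [-0.001 -0.003  0.001] in target axes [ 19.   45.5 171.2]
q [ 0.18  0.43 -0.65  1.91  0.32  0.91  0.38] F [ 0.33  0.93 -0.44] t 3.6 w 85.12541188870344
```

```bash
echo '{"motion":[[18.5,45.6,0,0,0,0,85],[0,0,43,0,0,0,85],[0,0,43,0,0,0,85],[0,0,43,0,0,0,85],[0,0,21,0,0,0,85],[0,0,21,0,0,0,85],[0,0,0,0,0,0,85]]}' > rows.txt && python3 nudge.py rows.txt
python3 d.py 1 147.8 0 0 486.5 158.5 102
python3 -c "
from h import *
a=imaging.get_image('top')[150:280,170:300];b=imaging.get_image('scene')[110:240,240:370]
cv2.imwrite('pics/g1.png',cv2.resize(np.hstack([a,b]),None,fx=3,fy=3))"
```

```text
clock: 4.3
eef_pos: [485.0, 157.8, 81.5]
tool_rot: [-3.136, -0.005, 2.578]
force: [-1.0, -0.3, 1.0]
width: 85.0
gripper_force: 0.0
d [-0.9  1.4 -1.8] rv [-0.005 -0.005 -0.001] in target axes [-0.9  1.4 -1.8]
q [-0.07  0.7  -0.46  2.02  0.57  0.55  0.08] F [-0.95 -0.3   0.98] t 4.3 w 85.0056813172148
```

View pics/g1.png

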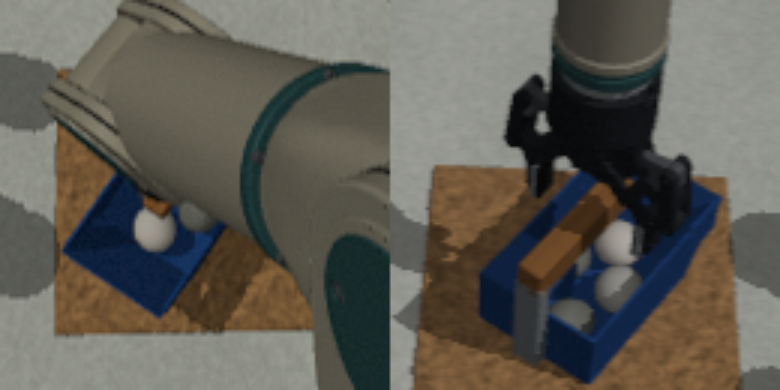

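The fingers straddle the wooden bar, so I'm closing, then lifting slowly and hefting.

```bash
echo '{"motion":[[0,0,0,0,0,0,0],[0,0,0,0,0,0,0],[0,0,0,0,0,0,0],[0,0,0,0,0,0,0],[0,0,0,0,0,0,0],[0,0,0,0,0,0,0],[0,0,0,0,0,0,0],[0,0,0,0,0,0,0],[0,0,0,0,0,0,0],[0,0,0,0,0,0,0]]}' > rows.txt && python3 nudge.py rows.txt
echo '{"motion":[[0,0,-4,0,0,0,0],[0,0,-8,0,0,0,0],[0,0,-12,0,0,0,0],[0,0,-15,0,0,0,0],[0,0,-15,0,0,0,0],[0,0,-15,0,0,0,0],[0,0,-12,0,0,0,0],[0,0,-8,0,0,0,0],[0,0,-4,0,0,0,0],[0,0,0,0,0,0,0],[0,0,0,0,0,0,0],[0,0,0,0,0,0,0]]}' > rows.txt && python3 nudge.py rows.txt
python3 d.py 1 147.8 0 0 486.5 158.5 252
```

```text
clock: 5.4
eef_pos: [487.4, 158.9, 84.5]
tool_rot: [3.141, -0.001, 2.581]
force: [-0.4, -0.2, 6.3]
width: 21.4
gripper_force: 60.2
clock: 6.6
eef_pos: [486.6, 158.5, 176.3]
tool_rot: [-3.14, -0.003, 2.581]
force: [-0.4, 0.4, -4.3]
width: 21.1
gripper_force: 59.0
d [  0.3  -0.1 -57. ] rv [-0.001 -0.003  0.001] in target axes [  0.1  -0.  -57. ]
q [ 0.02  0.57 -0.58  1.94  0.44  0.76  0.2 ] F [-0.38  0.37 -4.34] t 6.6 w 21.111466157399736
```

```bash
echo '{"motion":[[-5,-9,-5,0,0,0,0],[-10,-18,-5,0,0,0,0],[-15,-28,-5,0,0,0,0],[-18,-33,-5,0,0,0,0],[-18,-33,-5,0,0,0,0],[-18,-33,-5,0,0,0,0],[-18,-33,-5,0,0,0,0],[-18,-33,-5,0,0,0,0],[-18,-33,-5,0,0,0,0],[-15,-28,-5,0,0,0,0],[-10,-18,-5,0,0,0,0],[-7,-15,-2,0,0,0,0]]}' > rows.txt && python3 nudge.py rows.txt
echo '{"motion":[[0,0,0,0,0,0.08,0],[0,0,0,0,0,0.12,0],[0,0,0,0,0,0.125,0],[0,0,0,0,0,0.125,0],[0,0,0,0,0,0.125,0],[0,0,0,0,0,0.125,0],[0,0,0,0,0,0.125,0],[0,0,0,0,0,0.1,0],[0,0,0,0,0,0.08,0],[0,0,0,0,0,0,0]]}' > rows.txt && python3 nudge.py rows.txt
python3 d.py 1 90 0 0 461.6 -205 252; python3 d.py 1 90 97 0 461.6 -205 204
python3 - <<'E'
from plan import *
q=telemetry.read_state()['qpos']
for k in range(1,11):
    p,T,_=tool(1,np.pi/2,np.radians(9.7*k),0,np.array([461.6,-205,252-4.8*k]));q,e=ik(p,T,q);
    if k%3==1:print(q.round(2),round(e,3))
E
```

```text
clock: 7.8
eef_pos: [463.3, -200.5, 234.0]
tool_rot: [-3.14, -0.002, 2.578]
force: [1.2, 0.6, -6.1]
width: 21.3
gripper_force: 59.3
clock: 8.8
eef_pos: [463.4, -198.0, 233.7]
tool_rot: [-3.139, -0.0, 1.575]
force: [-0.1, 0.3, -4.3]
width: 20.9
gripper_force: 59.4
d [-7.  -1.9  0.4] rv [-0.003 -0.     0.005] in target axes [-7.  -1.8  0.4]
q [ 0.61  0.44 -0.37  1.91  0.21  0.84  0.14] F [-0.12  0.31 -4.28] t 8.8 w 20.926759306205035
d [-25.5  -1.9  27.4] rv [ 0.002 -1.693  0.006] in target axes [30.3 -1.8 22. ]
q [ 0.61  0.44 -0.37  1.91  0.21  0.84  0.14] F [-0.12  0.31 -4.28] t 8.8 w 20.926759306205035
[ 0.45  0.42 -0.27  1.97  0.4   0.78 -0.08] 0.0
[-0.05  0.51 -0.03  2.12  0.99  0.86 -0.87] 0.0
[-0.35  0.82  0.11  2.16  1.21  1.16 -1.37] 0.0
[-0.49  1.22  0.24  2.07  1.18  1.43 -1.61] 0.0
```

```bash
echo '{"motion":[[-3,-1,10,0,0,0,0],[-4,-1,20,0,0,0,0],[0,0,18,0,0,0,0],[-2,0,0,0,-0.1,0,0],[-2,0,0,0,-0.13,0,0],[-2,0,0,0,-0.13,0,0],[-2,0,0,0,-0.13,0,0],[-2,0,0,0,-0.13,0,0],[-2,0,0,0,-0.13,0,0],[-1,0,0,0,-0.07,0,0]]}' > rows.txt && python3 nudge.py rows.txt
python3 d.py 1 90 97 0 461.6 -205 204
echo '{"motion":[[-1.5,0,0,0,-0.08,0,0],[-1.5,0,0,0,-0.08,0,0],[-1.5,0,0,0,-0.08,0,0],[-1.5,0,0,0,-0.08,0,0],[-1.5,0,0,0,-0.08,0,0],[-1.5,0,0,0,-0.08,0,0],[-1.5,0,0,0,-0.08,0,0],[-1.5,0,0,0,-0.08,0,0]]}' > rows.txt && python3 nudge.py rows.txt
python3 d.py 1 90 97 0 461.6 -205 204
```

```text
clock: 9.8
eef_pos: [463.5, -213.4, 187.8]
tool_rot: [-3.136, 0.819, 1.587]
force: [0.3, 0.5, -4.2]
width: 21.1
gripper_force: 60.0
d [-20.4  -2.1  -5.2] rv [ 0.012 -0.874  0.008] in target axes [-17.1  -1.9  12.3]
q [-0.32  0.65  0.25  2.16  1.07  0.78 -1.05] F [ 0.34  0.46 -4.16] t 9.8 w 21.131150866279086
clock: 10.6
eef_pos: [463.1, -221.3, 198.3]
tool_rot: [-3.109, 1.458, 1.61]
force: [-0.2, 0.2, -2.6]
width: 21.1
gripper_force: 60.4
d [-8.2 -1.5  1.3] rv [ 0.007 -0.235  0.004] in target axes [-7.7 -1.5  3.2]
q [-0.59  1.1   0.39  2.12  1.16  1.12 -1.47] F [-0.15  0.23 -2.58] t 10.6 w 21.143141480131153
```

```bash
echo '{"motion":[[-2.5,0,0,0,-0.08,0,0],[-2.5,0,0,0,-0.08,0,0],[-2.5,0,0,0,-0.07,0,0],[0,0,0,0,-0.05,0,0],[0,0,0,0,0,0,0],[0,0,0,0,0,0,0],[0,0,0,0,0,0,0],[0,0,0,0,0,0,0],[0,0,0,0,0,0,0],[0,0,0,0,0,0,0]]}' > rows.txt && python3 nudge.py rows.txt
python3 d.py 1 90 97 50 505 -205 204
python3 -c "
from h import *
a=imaging.get_image('top')[130:300,270:470];b=imaging.get_image('scene')[70:240,80:280]
cv2.imwrite('pics/g2.png',cv2.resize(np.hstack([a,b]),None,fx=2,fy=2))"
```

```text
clock: 11.6
eef_pos: [462.3, -222.2, 208.1]
tool_rot: [-0.006, 1.403, -1.572]
force: [0.6, 0.2, 0.3]
width: 21.2
gripper_force: 60.5
d [ 2.  42.7  1.3] rv [-0.015  0.045 -0.872] in target axes [-31.5  28.9   1.2]
q [-0.63  1.31  0.45  2.06  1.11  1.27 -1.54] F [0.65 0.24 0.32] t 11.6 w 21.211510421127233
```

View pics/g2.png

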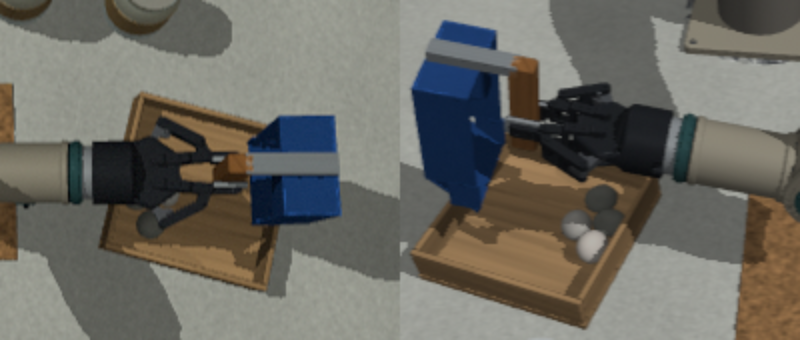

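All four pebbles seem to be lying in the tray, at about crop-right (600,198), (607,222), (577,225) and (592,245). I'm less sure of the dark one at (607,222), because it could be a shadow. I'll do the 50° turn to clear the pocket anyway, then heft.

```bash
echo '{"motion":[[0,14,0,0,0,0,0],[1,14,0,0,0,0,0],[1,14,0,0,0,0,0],[0,0,0,0,0,-0.12,0],[0,0,0,0,0,-0.12,0],[0,0,0,0,0,-0.12,0],[0,0,0,0,0,-0.12,0],[0,0,0,0,0,-0.12,0],[0,0,0,0,0,-0.12,0],[0,0,0,0,0,-0.12,0],[0,0,0,0,0,-0.04,0],[0,0,0,0,0,0,0]]}' > rows.txt && python3 nudge.py rows.txt
echo '{"motion":[[0,0,0,0,0,0,0],[0,0,0,0,0,0,0],[0,0,0,0,0,0,0],[0,0,0,0,0,0,0],[0,0,0,0,0,0,0],[0,0,0,0,0,0.12,0],[0,0,0,0,0,0.12,0],[0,0,0,0,0,0.12,0],[0,0,0,0,0,0.12,0],[0,0,0,0,0,0.12,0],[0,0,0,0,0,0.12,0],[0,0,0,0,0,0.12,0]]}' > rows.txt && python3 nudge.py rows.txt
echo '{"motion":[[0,0,0,0,0,0.04,0],[0,-14,0,0,0,0,0],[0,-14,0,0,0,0,0],[0,-14,0,0,0,0,0],[0,0,0,0,0,0,0],[0,0,0,0,0,0,0],[0,0,0,0,0,0,0],[0,0,0,0,0,0,0]]}' > rows.txt && python3 nudge.py rows.txt
python3 d.py 1 90 97 0 461.6 -205 204;python3 d.py 1 90 0 0 461.6 -205 252
```

```text
clock: 12.9
eef_pos: [504.0, -222.5, 205.8]
tool_rot: [-1.354, 0.677, -3.0]
force: [0.2, 0.1, -1.1]
width: 21.4
gripper_force: 60.5
clock: 14.1
eef_pos: [504.2, -222.2, 205.7]
tool_rot: [-0.212, 1.399, -1.781]
force: [0.8, -0.0, -1.5]
width: 21.3
gripper_force: 60.5
clock: 14.9
eef_pos: [462.9, -222.5, 205.7]
tool_rot: [-0.004, 1.403, -1.569]
force: [0.1, -0.3, -1.6]
width: 21.5
gripper_force: 60.5
d [-0.4 -1.3  1.1] rv [ 0.006  0.046 -0.   ] in target axes [-0.4 -1.3  1.1]
q [-0.63  1.31  0.45  2.06  1.11  1.27 -1.55] F [ 0.08 -0.33 -1.6 ] t 14.9 w 21.5409789220679
d [-30.1  -1.2 -12.7] rv [0.004 1.739 0.005] in target axes [ 17.5  -1.3 -27.6]
q [-0.63  1.31  0.45  2.06  1.11  1.27 -1.55] F [ 0.08 -0.33 -1.6 ] t 14.9 w 21.5409789220679
```

```bash
echo '{"motion":[[2,0,0,0,0.1,0,0],[2,0,0,0,0.13,0,0],[2,0,0,0,0.13,0,0],[2,0,0,0,0.13,0,0],[2,0,0,0,0.13,0,0],[2,0,0,0,0.13,0,0],[2,0,0,0,0.13,0,0],[2,0,0,0,0.13,0,0],[2,0,0,0,0.13,0,0],[2,0,0,0,0.13,0,0],[2,0,0,0,0.13,0,0],[2,0,0,0,0.13,0,0]]}' > rows.txt && python3 nudge.py rows.txt
echo '{"motion":[[2,0,0,0,0.13,0,0],[2,0,0,0,0.08,0,0],[0,0,-20,0,0,0,0],[0,0,-20,0,0,0,0],[0,0,0,0,0,0,0],[0,0,0,0,0,0,0],[0,0,0,0,0,0,0],[0,0,0,0,0,0,0]]}' > rows.txt && python3 nudge.py rows.txt
for i in 1 2 3; do echo '{"motion":[[0,0,0,0,0,0,0],[0,0,0,0,0,0,0],[0,0,0,0,0,0,0],[0,0,0,0,0,0,0]]}' > rows.txt && python3 nudge.py rows.txt | grep -E 'force|rot'; done
python3 d.py 1 90 0 0 461.6 -205 252
```

```text
clock: 16.1
eef_pos: [461.4, -212.2, 188.1]
tool_rot: [-3.14, 0.206, 1.576]
force: [-0.6, 0.1, -3.5]
width: 21.1
gripper_force: 60.2
clock: 16.9
eef_pos: [461.4, -207.5, 225.5]
tool_rot: [-3.138, -0.001, 1.576]
force: [0.4, -0.6, -1.7]
width: 20.8
gripper_force: 60.3
tool_rot: [-3.14, -0.001, 1.576]
force: [-0.5, 1.1, -1.5]
gripper_force: 60.3
tool_rot: [-3.14, -0.001, 1.576]
force: [-0.6, 0.7, -1.9]
gripper_force: 60.3
tool_rot: [-3.14, -0.001, 1.576]
force: [0.1, -0.3, -0.9]
gripper_force: 60.3
d [ 2.9 -0.6 -6.9] rv [-0.002 -0.001  0.005] in target axes [ 2.9 -0.6 -6.9]
q [ 0.6   0.45 -0.32  1.91  0.19  0.82  0.18] F [ 0.05 -0.32 -0.93] t 18.1 w 21.044261390999
```

The three hefts average about -1.5 N, which matches the empty tin (1.57 N). Now I'm carrying it to the mat and checking the tray as I go.

```bash
echo '{"motion":[[15,1,-4,0,0,0,0],[28,1,-4,0,0,0,0],[35,2,0,0,0,0,0],[35,2,0,0,0,0,0],[35,2,0,0,0,0,0],[35,1,0,0,0,0,0],[35,1,0,0,0,0,0],[35,1,0,0,0,0,0],[35,1,0,0,0,0,0],[35,1,0,0,0,0,0],[25,1,0,0,0,0,0],[12,1,0,0,0,0,0]]}' > rows.txt && python3 nudge.py rows.txt
echo '{"motion":[[0,0,0,0,0,0,0],[0,0,0,0,0,0,0],[0,0,0,0,0,0,0],[0,0,0,0,0,0,0],[0,0,0,0,0,0,0],[0,0,0,0,0,0,0],[0,0,0,0,0,0,0],[0,0,0,0,0,0,0]]}' > rows.txt && python3 nudge.py rows.txt
python3 d.py 1 90 0 0 478 150 102
python3 -c "
from h import *
a=imaging.get_image('top')[130:300,270:470];b=imaging.get_image('scene')[90:260,60:260]
cv2.imwrite('pics/g3.png',cv2.resize(np.hstack([a,b]),None,fx=2,fy=2))"
```

```text
clock: 19.3
eef_pos: [474.5, 156.3, 235.2]
tool_rot: [-3.14, -0.003, 1.581]
force: [-0.5, -0.1, -1.2]
width: 20.9
gripper_force: 60.2
clock: 20.1
eef_pos: [475.4, 152.1, 234.7]
tool_rot: [-3.14, -0.001, 1.576]
force: [0.4, -0.5, -1.5]
width: 21.2
gripper_force: 60.2
d [ -2.2   2.9 151.4] rv [-0.002 -0.001  0.005] in target axes [ -2.1   2.6 151.4]
q [-0.1   0.43 -0.38  1.92  0.21  0.83 -0.58] F [ 0.35 -0.55 -1.52] t 20.1 w 21.234308592710462
```

View pics/g3.png

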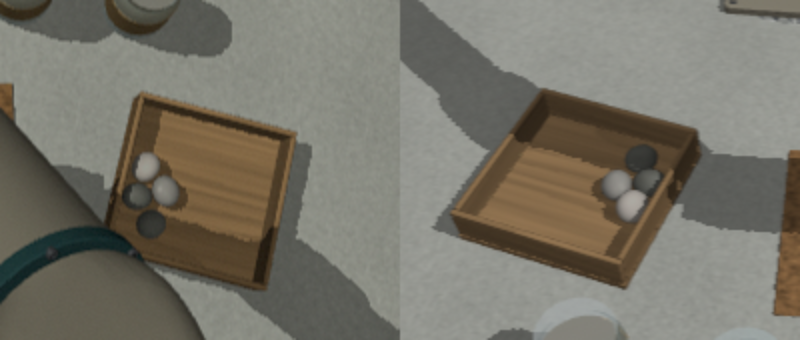

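All four pebbles are clearly in the tray, at top-crop (147,166), (137,194), (166,190) and (151,222). Lowering now.

```bash
echo '{"motion":[[0,1,15,0,0,0,0],[0,1,25,0,0,0,0],[0,0,30,0,0,0,0],[0,0,30,0,0,0,0],[0,0,20,0,0,0,0],[0,0,10,0,0,0,0],[0,0,6,0,0,0,0],[0,0,4,0,0,0,0],[0,0,3,0,0,0,0],[0,0,0,0,0,0,0],[0,0,0,0,0,0,0]]}' > rows.txt && python3 nudge.py rows.txt
echo '{"motion":[[0,0,2,0,0,0,0],[0,0,2,0,0,0,0],[0,0,1,0,0,0,0],[0,0,0,0,0,0,0],[0,0,0,0,0,0,0],[0,0,0,0,0,0,0]]}' > rows.txt && python3 nudge.py rows.txt
```

```text
clock: 21.3
eef_pos: [477.5, 152.4, 92.2]
tool_rot: [-3.141, -0.001, 1.576]
force: [-0.5, 0.7, -1.4]
width: 21.1
gripper_force: 60.1
clock: 21.9
eef_pos: [477.1, 152.3, 86.7]
tool_rot: [-3.14, -0.001, 1.576]
force: [0.5, 0.1, -1.2]
width: 21.2
gripper_force: 60.2
```

```bash
echo '{"motion":[[0,0,1,0,0,0,0],[0,0,1,0,0,0,0],[0,0,0.5,0,0,0,0],[0,0,0,0,0,0,0],[0,0,0,0,0,0,0]]}' > rows.txt && python3 nudge.py rows.txt
```

```text
clock: 22.4
eef_pos: [477.1, 152.3, 84.5]
tool_rot: [-3.14, -0.001, 1.576]
force: [-1.8, 0.8, 5.6]
width: 20.9
gripper_force: 60.9
```

Contact: the force rose to +5.6 N at the expected height. I'm opening and withdrawing.

```bash
echo '{"motion":[[0,0,0,0,0,0,85],[0,0,0,0,0,0,85],[0,0,0,0,0,0,85],[0,0,0,0,0,0,85],[0,0,0,0,0,0,85],[0,0,0,0,0,0,85],[0,0,0,0,0,0,85],[0,0,0,0,0,0,85]]}' > rows.txt && python3 nudge.py rows.txt
echo '{"motion":[[0,0,-10,0,0,0,85],[0,0,-20,0,0,0,85],[0,0,-30,0,0,0,85],[0,0,-40,0,0,0,85],[0,0,-40,0,0,0,85],[0,0,-30,0,0,0,85],[0,0,0,0,0,0,85],[0,0,0,0,0,0,85],[0,0,0,0,0,0,85],[0,0,0,0,0,0,85],[0,0,0,0,0,0,85],[0,0,0,0,0,0,85]]}' > rows.txt && python3 nudge.py rows.txt
python3 -c "
from h import *
cv2.imwrite('pics/g4.png',imaging.get_image('scene'))"
```

```text
clock: 23.2
eef_pos: [477.1, 152.3, 84.2]
tool_rot: [-3.14, -0.001, 1.576]
force: [-0.4, 0.3, -0.4]
width: 85.2
gripper_force: 0.0
clock: 24.4
eef_pos: [477.1, 152.1, 253.5]
tool_rot: [-3.138, -0.0, 1.576]
force: [-0.4, -0.1, -0.7]
width: 85.0
gripper_force: 0.0
```

View pics/g4.png

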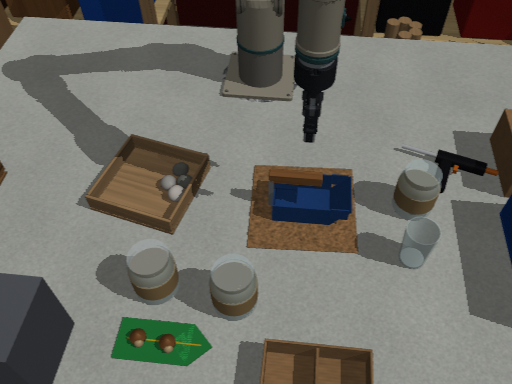

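The tin stands upright and released on the mat around (311,200). The four pebbles are in the tray around (177,182), and the jars and glass haven't moved.

```bash
python3 -c "
from cell import ctrl, imaging, ticket, telemetry
print(ticket.finish_job())"
```

```text
the job is handed in; nothing more can be done
None
```

I tipped all four pebbles into the tray, the tin hefted empty at about 1.5 N, and it stands released near the middle of the cork mat; the jars and glass did not move, and I handed the job in at about 24 s (no verdict was shown).

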